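Close up the foot blocks in the gluing rail

TASK

Four wooden foot blocks stand touching in a row in the gluing rail: push the row from behind, as one train, along the rail until the first block is fully home against the end stop and all four are closed up. Then push the wooden keeper bar round with a fingertip until it lies square across the rail behind the last block, and draw clear. Only push: lift or tip no block, keep the row together, and leave the paint jar, the paint bottle and the rabbit alone.

Things in the scene. Friction and masses are not known exactly. Their poses are not given: they have to be found in the camera images.
- rail: gluing rail, fixed: grey base board 300 x 124 mm, 12 thick; two fences along x (12 mm wide, tops 22 mm above the table) leave a channel 43 mm wide along y = 0, its floor 12 mm above the table, open at the -x end, closed by the end stop at the +x end. Origin: on the table under mid-channel, 120 mm before the stop's face; +x points to the stop, z up
- stop_face (a point): foot of the face of the end stop (dark block 67 mm wide, top 52 mm above the table), in mid-channel on its floor; axes as the rail's. With the row of four home, the last block's rear face is 120 mm before it, at rail x = 0
- keeper (a joint): keeper: dark wooden bar that turns level on a pivot beside the channel and stays where left (about 1 N at its end turns it). In rad: 0 = pointing to the rail's -x, beside the channel; negative = swung outward; grows anticlockwise seen from above; 1.57 = square across the channel, at its limit: shut. Range -0.8 to 1.57; starts at -0.7 to -0.05
- keeper_pivot (a point): top of the keeper on its pivot axis, at rail x = -10 mm, y = +42 mm, 42 mm above the table. The bar is 14 mm wide, its underside 24 mm above the table; shut, it lies 3 mm behind the last block of a row that is home
- keeper_end (a point): top of the keeper at the far end of the bar, mid-width, 63 mm from the pivot axis
- foot1: loose beech foot block, about 30 g: 30 mm along the rail, 40 across, 38 tall, a slot 12 mm wide and deep across its top (faces towards its neighbours plain, full height). Origin: centre of its underside; x as the rail's. First of the row, nearest the end stop
- foot2: loose beech foot block, about 30 g: 30 mm along the rail, 40 across, 38 tall, a slot 12 mm wide and deep across its top (faces towards its neighbours plain, full height). Origin: centre of its underside; x as the rail's. Second of the row
- foot3: loose beech foot block, about 30 g: 30 mm along the rail, 40 across, 38 tall, a slot 12 mm wide and deep across its top (faces towards its neighbours plain, full height). Origin: centre of its underside; x as the rail's. Third of the row
- foot4: loose beech foot block, about 30 g: 30 mm along the rail, 40 across, 38 tall, a slot 12 mm wide and deep across its top (faces towards its neighbours plain, full height). Origin: centre of its underside; x as the rail's. Last of the row, farthest from the end stop: the one to push
- jar: bystander: white paint jar, 48 mm in diameter, 65 mm tall; origin centre of its underside
- bottle: bystander: yellow paint bottle, 42 mm in diameter, 90 mm tall; origin centre of its underside
- rabbit: bystander: small plywood rabbit standing in a foot block like those of the row, about 115 mm tall in all, 60 mm across; origin centre of its underside
There are look-alikes about, which are no part of the job. Leave any black look-alike of the foot4 alone.

How it is judged:
On the way, in this order (a step that is already met when the one before it is completed fails the run):
1. the row is home against the end stop, the keeper still open (x of foot1 in the frame of rail above 0.102 m and z of each of foot1, foot2, foot3, foot4 in the frame of rail below 0.017 m and x of foot2 in the frame of rail above 0.0714 m and x of foot3 in the frame of rail above 0.0408 m and x of foot4 in the frame of rail above 0.0102 m and value of joint keeper below 1 rad), for 0.2 s.
2. the keeper is shut across the rail behind the row (value of joint keeper above 1.48 rad), for 0.2 s.
At the end, for the whole second after the job is handed in: First block within 3 mm of the end stop and every block within 5 mm of its closed-up place, all down on the channel's floor and at rest; keeper shut (joint above 1.48 rad) (x of foot1 in the frame of rail above 0.102 m and z of each of foot1, foot2, foot3, foot4 in the frame of rail below 0.017 m and x of foot2 in the frame of rail above 0.0714 m and x of foot3 in the frame of rail above 0.0408 m and x of foot4 in the frame of rail above 0.0102 m and value of joint keeper above 1.48 rad and linear speed of each of foot1, foot2, foot3, foot4 below 0.02 m/s); the robot touches nothing.
It fails at once if a foot block is lifted or tipped up in the rail (z of any of foot1, foot2, foot3, foot4 in the frame of rail above 0.02 m or angle between any of foot1, foot2, foot3, foot4's own z axis and vertical above 0.35 rad).
It fails at once if the row comes apart: neighbouring blocks more than 12 mm apart (distance between foot1 and foot2 above 0.042 m or distance between foot2 and foot3 above 0.042 m or distance between foot3 and foot4 above 0.042 m).
It fails at once if the paint jar, the paint bottle or the rabbit is moved more than 20 mm or knocked over (distance of any of jar, bottle, rabbit from where it was at the start of the episode above 0.02 m or angle between any of jar, bottle, rabbit's own z axis and vertical above 0.35 rad).
It also fails if it takes over 45 s, if anything falls off the work surface, if the arm or the gripper's body presses on something with over 40 N, if the wrist force passes 120 N, or if a joint passes its speed limit or range.

ROBOT

A 7-joint arm with a two-finger parallel gripper is mounted at the origin on the work surface. World frame = base frame: x ahead of the robot, y to its left, z up, the work surface at z = 0. Lengths are in m, angles in rad, forces in N, time in s.
With the tool pointing down it reaches from about 0.4 to 0.875 m from the base axis. Payload 19.3 kg.
Tool frame: the origin (TCP) lies midway between the tips of the shut fingers; the grasp point (between the pads) lies 19 mm behind it; z points along the fingers, y is the line along which they close (so a half turn about z gives the same grasp; the last joint's range is limited). The gripper opens to 85 mm and grips with 20 to 120 N. Pads are 22 mm wide; open, the fingers measure 114 mm over their backs; the gripper's body (76 mm by 85 mm) begins 54 mm behind the grasp point. The pads swing forward as they close: fully open they stand 13 mm farther back than shut.
Start: joints at [-1.193, 0.521, -0.036, 1.599, 0.021, 1.021, -0.113], TCP at [0.271, 0.563, 0.231] pointing down, gripper open.
Joint ranges: [-2.91, 2.91], [-0.3, 2.13], [-1.5, 1.42], [0.17, 2.43], [-1.26, 4.41], [0.16, 1.93], [-2.52, 2.52]. Speed limits (rad/s): [1.89, 1.89, 2.39, 2.39, 3.01, 3.01, 3.01].

INTERFACE

Orientations are given as [roll, pitch, yaw] about the fixed x, y, z axes, in that order (R = Rz(yaw) Ry(pitch) Rx(roll)).
In Python, from workcell import telemetry, grab_frame, calibration, bot, outline_of, landmark_of gives the robot as it stands. The module is installed in compiled form; this text tells all that it offers.
- The arm moves only by the shell command python3 -m inch 'ROWS' [FORCE]. ROWS is JSON, a list of rows, each a list of 7 numbers: the shift along the tool's x, y, z in m, then the turn, a rotation vector about the tool's x, y, z in rad, then the closure, from 0 (fully open) to 1 (shut). A call has 1 to 5 rows; each row shifts and turns the commanded pose from where the row before left it, along the tool's axes as they then stand; what a row does not reach is not made up. A row lasts 1/10 s, in which the tool goes at most 50 mm and 8.59 degrees, less where a joint would pass 70% of its speed; a pose out of reach is approached as far as the arm can. A call is refused whole if a number of a shift passes 0.05 or a number of a turn 0.15, either way. A call with a gripper value outside its range is refused whole. The fingers move at their own pace and stop on an object; FORCE is the grip in N (left out, the last holds). Time passes only in rows, so rows that do not move let the fingers close. It gives the time, the measured TCP pose, the force, the opening and the grip force at its end, in the units of the state.
- telemetry.observe(): the state, without advancing time (a new reading comes with each control period).
- grab_frame(name): name is "scene" or "side" or "wrist"; returns the picture (420x560x3 uint8, red, green, blue); there is no depth.
- calibration(name): a dict with "fovy" (degrees; the focal length in pixels is half the picture's height over the tangent of half this angle, whatever the lens; pixels are square), "cx", "cy" (the principal point, pixels), "pose" (4x4, takes a point from camera to world coordinates). Camera axes: x right, y down, z forward; pixel columns grow to the right and rows downward; lengths in m; the calibration is good to about 2 mm. A picture is of the moment at which its call begins: read the wrist's pose just before it. calibration takes no time and is no camera call; for the wrist camera it gives the pose at the moment of the call.
- bot.job_done(): hands the job in; it is judged then, once.
Trained networks look in the newest picture that a camera, given by its name, has taken for a name from the list of things; names that differ only in an ending like _2 or _b are one class to them, and where a whole thing is asked for, a point or a joint stands for the part that bears it (a point fixed in the world has none). Each returns a list of dicts, best first, with "score" (0 to 1); they miss things now and then, are a little off and sometimes report something else, mostly with a low value. They report only what shows in the picture. A call takes as long as a camera call. They do not tell look-alikes from the thing itself.
- outline_of(label, camera): "region" (420x560 bool, what is visible of it) and "rect" ([left, top, right, bottom] in pixels, round what is visible of it).
- landmark_of(label, camera): "xy" ([column, row] in pixels: a listed point, or the origin of a listed thing).
The state is a dict: "clock": time; "qpos": joint angles; "qd": joint speeds; "joint_efforts": joint torques, N m; "position": TCP position; "tool_rot": TCP orientation; "force": force on the tool from outside, world axes, zero at the start; "moment": the same for the moment, N m; "grip_width": finger opening in m; "finger_force": force on a finger pad.
Only numpy, scipy, OpenCV 4.12 (cv2) and the standard library are available. Lean on these libraries where they do the work, as an engineer would, in place of code of your own. Each camera call takes 0.05 s, during which the arm holds its last target. There are 200 camera calls.

## Working session

There is one attempt and no reset: what is moved stays moved. The work goes in short steps, Python scripts to look and compute and a shell command to move; the robot and the scene stay as the last step left them, time stands still between calls to the robot, and variables do not carry over. Pictures are saved under pics/ and viewed, at most 10 in all, crops included, and the job is handed in when it is done.

```bash
mkdir -p pics
python3 - <<'E'
from workcell import *
import cv2,numpy as np
s=telemetry.observe();print(s['clock'],s['position'],s['tool_rot'],s['grip_width'])
for c in ("scene","side"):
    im=grab_frame(c);cv2.imwrite(f'pics/{c}.png',im[:,:,::-1])
    k=calibration(c);print(c,k['fovy'],k['cx'],k['cy'],np.round(k['pose'],3).tolist())
    for n in ("stop_face","keeper_pivot","keeper_end","foot1","foot4","jar","bottle","rabbit","rail"):
        print(n,[(round(d['score'],2),np.round(d['xy']).tolist()) for d in landmark_of(n,c)][:6])
E
```

```text
0.0 [0.27049312 0.56306949 0.23072999] [-3.14048033e+00  9.46963423e-05  2.69381847e+00] 0.08554675807712385
scene 54.0044087086537 275.4080628000385 210.16358874816862 [[0.25, 0.499, -0.83, 1.143], [0.968, -0.133, 0.212, -0.169], [-0.005, -0.856, -0.517, 0.454], [0.0, 0.0, 0.0, 1.0]]
stop_face [(0.98, [314.0, 252.0])]
keeper_pivot [(0.55, [245.0, 218.0])]
keeper_end [(0.61, [256.0, 249.0]), (0.52, [214.0, 216.0])]
foot1 [(0.95, [242.0, 247.0]), (0.93, [120.0, 260.0]), (0.79, [258.0, 247.0]), (0.72, [166.0, 211.0]), (0.56, [223.0, 243.0])]
foot4 [(0.95, [242.0, 247.0]), (0.93, [120.0, 260.0]), (0.79, [258.0, 247.0]), (0.72, [166.0, 211.0]), (0.56, [223.0, 243.0])]
jar [(0.84, [279.0, 317.0])]
bottle [(0.75, [189.0, 303.0]), (0.62, [209.0, 240.0])]
rabbit [(0.89, [302.0, 220.0])]
rail [(0.81, [244.0, 251.0])]
side 47.03661615607258 275.73464052878677 214.10027735436455 [[0.99, -0.061, 0.129, 0.417], [-0.14, -0.577, 0.805, -0.86], [0.025, -0.814, -0.58, 0.639], [0.0, 0.0, 0.0, 1.0]]
stop_face [(0.83, [294.0, 209.0])]
keeper_pivot [(0.8, [256.0, 227.0])]
keeper_end [(0.74, [242.0, 242.0])]
foot1 [(0.72, [276.0, 238.0]), (0.71, [335.0, 326.0]), (0.69, [264.0, 255.0]), (0.63, [282.0, 321.0]), (0.62, [192.0, 290.0]), (0.52, [281.0, 235.0])]
foot4 [(0.72, [276.0, 238.0]), (0.71, [335.0, 326.0]), (0.69, [264.0, 255.0]), (0.63, [282.0, 321.0]), (0.62, [192.0, 290.0]), (0.52, [281.0, 235.0])]
jar [(0.55, [353.0, 230.0])]
bottle [(0.73, [341.0, 270.0])]
rabbit [(0.59, [233.0, 209.0])]
rail [(0.58, [276.0, 242.0])]
```

View pics/scene.png

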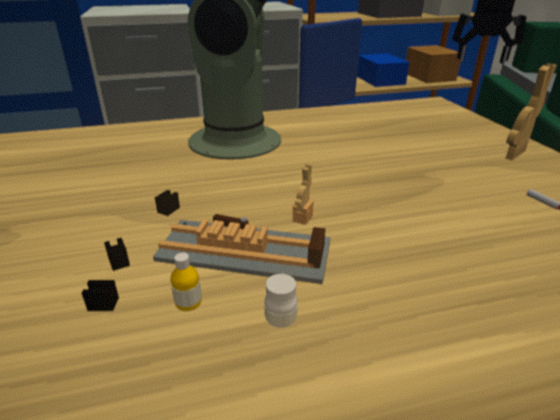

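View pics/side.png

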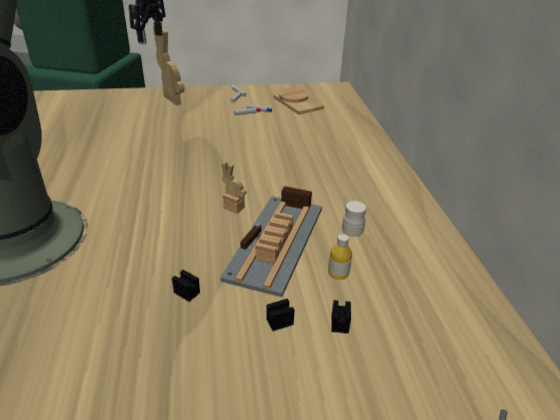

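The scene view shows the rail from about (160,250) to (328,260), with the stop at (317,247), the row at (203–265,235) and the keeper at (230,220) on the robot's side. The rabbit is at (303,205), the jar at (281,300), the bottle at (187,285), and three black decoys are at the left. The side view agrees: rail (255–300,190–290), keeper (250,237).

```bash
cat > h.py <<'E'
from workcell import *
import cv2,numpy as np
from scipy.optimize import least_squares
def ray(c,xy):
    k=calibration(c);f=210/np.tan(np.radians(k['fovy'])/2);P=np.array(k['pose'])
    return P[:3,3],P[:3,:3]@np.array([(xy[0]-k['cx'])/f,(xy[1]-k['cy'])/f,1])
def onplane(c,xy,z):
    o,d=ray(c,xy);return (o+d*(z-o[2])/d[2])[:2]
def proj(c,p,k=None):
    k=k or calibration(c);f=210/np.tan(np.radians(k['fovy'])/2);P=np.array(k['pose'])
    q=(np.atleast_2d(p)-P[:3,3])@P[:3,:3]
    return np.c_[k['cx']+f*q[:,0]/q[:,2],k['cy']+f*q[:,1]/q[:,2]]
def w(rail,p):
    x,y,a=rail;p=np.atleast_2d(p);c,s=np.cos(a),np.sin(a)
    return np.c_[x+c*p[:,0]-s*p[:,1],y+s*p[:,0]+c*p[:,1],p[:,2]]
E
python3 - <<'E'
from h import *
M={'stop_face':(.12,0,.012),'keeper_pivot':(-.01,.042,.042)}
for c,l in (('scene',[('stop_face',(314,252)),('keeper_pivot',(245,218))]),('side',[('stop_face',(294,209)),('keeper_pivot',(256,227))])):
    for n,xy in l: print(c,n,onplane(c,xy,M[n][2]))
    print('board corners',[onplane(c,q,.012).round(3).tolist() for q in ({'scene':[(182,221),(330,236),(328,276),(157,261)],'side':[(275,198),(323,206),(277,290),(226,279)]}[c])])
    print('kend',onplane(c,{'scene':(214,216),'side':(242,242)}[c],.042))
    for n,q in {'scene':[('jar',(281,320)),('bottle',(187,303)),('rabbit',(302,220)),('b',(166,211)),('b',(120,265)),('b',(100,306))],'side':[('jar',(353,230)),('bottle',(340,272)),('rabbit',(233,209)),('b',(187,295))]}[c]: print(n,onplane(c,q,0).round(3))
E
```

```text
scene stop_face [0.59053025 0.04169262]
scene keeper_pivot [ 0.49488737 -0.06306772]
board corners [[0.426, -0.179], [0.551, 0.087], [0.658, 0.043], [0.546, -0.228]]
kend [ 0.47283097 -0.11841834]
jar [ 0.721 -0.054]
bottle [ 0.649 -0.186]
rabbit [0.466 0.059]
b [ 0.358 -0.21 ]
b [ 0.524 -0.293]
b [ 0.622 -0.316]
side stop_face [0.60061072 0.02549109]
side keeper_pivot [ 0.50293852 -0.0725064 ]
board corners [[0.564, 0.075], [0.669, 0.03], [0.525, -0.228], [0.434, -0.188]]
kend [ 0.47028786 -0.11830807]
jar [ 0.72  -0.051]
bottle [ 0.657 -0.181]
rabbit [0.464 0.057]
b [ 0.361 -0.21 ]
```

```bash
python3 -m inch '[[-0.045,-0.02,0,0,0,0,1],[-0.045,-0.02,0,0,0,0,1],[-0.045,-0.02,0,0,0,0,1],[-0.045,-0.02,0,0,0,0,1],[-0.045,-0.02,0,0,0,0,1]]' && python3 -m inch '[[-0.025,-0.04,0,0,0,0,1],[-0.025,-0.04,0,0,0,0,1],[-0.025,-0.04,0,0,0,0,1],[-0.025,-0.04,0,0,0,0,1],[-0.025,-0.04,0,0,0,0,1]]' && python3 -m inch '[[-0.025,-0.04,0,0,0,0,1],[-0.025,-0.04,0,0,0,0,1],[-0.025,-0.04,0,0,0,0,1],[-0.025,-0.04,0,0,0,0,1],[-0.025,-0.04,0,0,0,0,1]]'; python3 -m inch '[[0,0,0,0,0,0,1],[0,0,0,0,0,0,1]]'
python3 - <<'E'
from h import *
s=telemetry.observe();print(s['clock'],s['position'],s['tool_rot'])
print(np.round(calibration('wrist')['pose'],3).tolist(),calibration('wrist')['fovy'])
im=grab_frame('wrist');cv2.imwrite('pics/w1.png',im[:,:,::-1])
for n in ("stop_face","keeper_pivot","keeper_end","foot4"):
    print(n,[(round(d['score'],2),np.round(d['xy']).tolist()) for d in landmark_of(n,'wrist')][:6])
E
```

```text
clock: 1.5
position: [0.4312, 0.3742, 0.2315]
tool_rot: [3.141, 0.0, 2.694]
force: [0.5, 0.3, -0.0]
grip_width: 0.0122
finger_force: 0.0
clock: 2.0
position: [0.4562, 0.1396, 0.2315]
tool_rot: [3.141, 0.0, 2.694]
force: [0.7, 0.3, 0.1]
grip_width: 0.0004
finger_force: 0.0
clock: 2.5
position: [0.4823, -0.0949, 0.2316]
tool_rot: [3.141, 0.001, 2.694]
force: [1.2, 0.3, 1.1]
grip_width: -0.0002
finger_force: 0.0
clock: 2.7
position: [0.4822, -0.0938, 0.2313]
tool_rot: [-3.142, -0.0, 2.692]
force: [-0.8, 0.7, 0.5]
grip_width: 0.0001
finger_force: 0.0
2.7 [ 0.48220145 -0.09380089  0.23127826] [-3.14157834e+00 -1.27412898e-05  2.69164653e+00]
[[0.435, 0.867, 0.244, 0.421], [0.9, -0.419, -0.118, -0.063], [0.0, 0.271, -0.963, 0.374], [0.0, 0.0, 0.0, 1.0]] 62.79319513330646
stop_face [(0.75, [422.0, 220.0])]
keeper_pivot [(0.77, [307.0, 190.0])]
keeper_end [(0.84, [248.0, 181.0])]
foot4 [(0.84, [129.0, 114.0]), (0.82, [136.0, 273.0]), (0.77, [254.0, 219.0]), (0.76, [337.0, 224.0]), (0.64, [171.0, 347.0]), (0.6, [309.0, 219.0])]
```

View pics/w1.png

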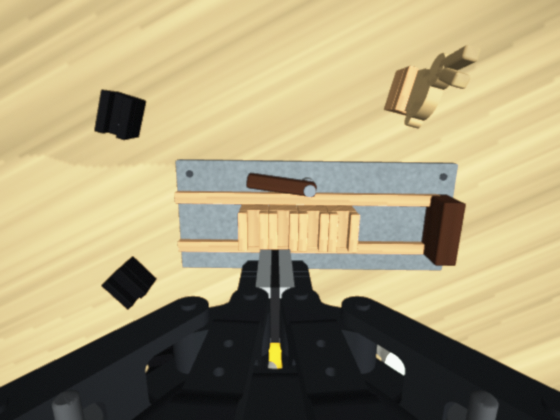

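The wrist view shows the board corners at (177,160), (456,164), (441,269) and (183,267). The row's rear top edge is at x≈239, rows 208–250. The keeper runs from its pivot at (309,190) to its end at (248,181).

Run:
```python
from h import *
o=lambda q,z:onplane('wrist',q,z)
C=[o(q,.012) for q in ((177,160),(456,164),(441,269),(183,267))]; print(np.round(C,4))
print(np.linalg.norm(C[1]-C[0]),np.linalg.norm(C[3]-C[0]))
cen=np.mean(C,0); 
F=[o(q,.022) for q in ((175,192.5),(430,195.5),(178,240.5),(424,243.5))]  # fence lines far/near outer/inner
L=lambda a,b:np.degrees(np.arctan2(*(b-a)[::-1]))
print('angles',L(C[0],C[1]),L(C[3],C[2]),L(F[0],F[1]),L(F[2],F[3]))
piv=o((309,189),.042);end=o((248,181),.042);sf=o((422,220),.012)
a=np.radians(L(F[0],F[1]));a=(a+np.radians(L(C[0],C[1])))/2
R=np.array([[np.cos(a),np.sin(a)],[-np.sin(a),np.cos(a)]])
for n,m,p in (('piv',piv,(-.01,.042)),('sf',sf,(.12,0))): print(n,m,'origin',m-R.T@p)
print('yaw',a); O=piv-R.T@(-.01,.042)
for n,p in (('sf',sf),('end',end),('cen',cen),('rear1',o((239,208),.05)),('rear2',o((240,250),.05)),('front',o((358,215),.05)),('f far',F[0]),('f near',F[2]),('TCP',telemetry.observe()['position'][:2])): print(n,(R@(p-O)).round(4))
```

```text
[[ 0.422  -0.1751]
 [ 0.5526  0.0882]
 [ 0.6619  0.036 ]
 [ 0.5317 -0.2303]]
0.2938685627610576 0.1227752447859819
angles 63.61414865192514 63.94165055982805 63.74134280196913 63.68275811241488
piv [ 0.50301188 -0.06251781] origin [ 0.54509128 -0.07217828]
sf [0.59617435 0.0355837 ] origin [ 0.54296403 -0.07197401]
yaw 1.1113863231829777
sf [0.1192 0.002 ]
end [-0.0701  0.0492]
cen [0.0003 0.0035]
rear1 [-0.0785  0.0239]
rear2 [-0.0781 -0.0203]
front [0.0384 0.0183]
f far [-0.1482  0.0319]
f near [-0.1485 -0.0218]
TCP [-0.0455  0.0475]
```

```bash
python3 -m inch '[[-0.0225,-0.035,0,0,0,0,1],[-0.0225,-0.035,0,0,0,0,1],[0,0,0.045,-0.05,0,0,1],[0,0,0.05,-0.05,0,0,1],[0,0,0.04,0,0,0,1]]' && python3 -m inch '[[0,0,0.02,0,0,0,1],[0,0,0,0,0,0,1],[0,0,0,0,0,0,1]]'
cat >> h.py <<'E'
O=np.array([.543,-.071]);A=1.112
R=np.array([[np.cos(A),np.sin(A)],[-np.sin(A),np.cos(A)]])
def tcp():
    s=telemetry.observe();p=s['position'];return s['clock'],(R@(p[:2]-O)).round(4),p[2].round(4),s['tool_rot'].round(3),s['force'].round(1)
E
python3 - <<'E'
from h import *
im=grab_frame('wrist');cv2.imwrite('pics/w2.png',im[:,:,::-1]);print(tcp())
E
```

```text
clock: 3.45
position: [0.4944, -0.1704, 0.0946]
tool_rot: [3.041, -0.0, 2.692]
force: [1.4, -0.6, 0.1]
grip_width: 0.0
finger_force: 0.0
clock: 3.75
position: [0.4965, -0.1676, 0.0772]
tool_rot: [3.042, 0.0, 2.695]
force: [0.5, -0.5, -0.0]
grip_width: -0.0003
finger_force: 0.0
(3.8, array([-0.1073, -0.0016]), np.float64(0.0778), array([3.041e+00, 1.000e-03, 2.694e+00]), array([ 1. , -0.2,  0. ]))
```

View pics/w2.png

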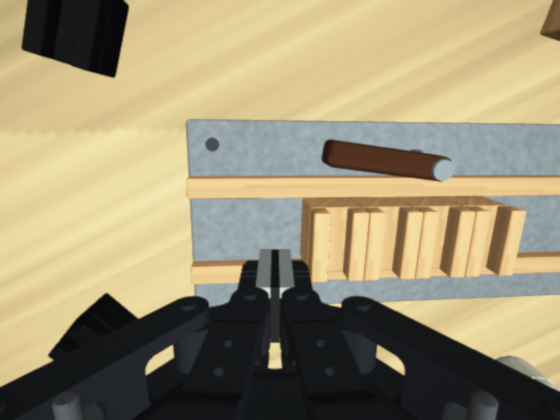

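The fingertips (275,252) sit over the channel behind the row's rear edge (~303–311), with the keeper clear at (325–450,155). I'll descend straight down.

```bash
python3 -m inch '[[0.001,-0.003,0.028,0,0,0,1],[0.001,-0.003,0.027,0,0,0,1],[0,0,0,0,0,0,1]]'; python3 -m inch '[[0,0.01,0.001,0,0,0,1],[0,0.01,0.001,0,0,0,1],[0,0,0,0,0,0,1]]'
python3 - <<'E'
from h import *
print(tcp())
im=grab_frame('wrist');cv2.imwrite('pics/w3.png',im[:,:,::-1])
E
```

```text
clock: 4.1
position: [0.4936, -0.1671, 0.0205]
tool_rot: [3.042, -0.002, 2.694]
force: [0.1, 0.3, 0.6]
grip_width: 0.0005
finger_force: 0.0
clock: 4.4
position: [0.5046, -0.1475, 0.0228]
tool_rot: [3.04, 0.002, 2.696]
force: [-0.9, -0.3, -0.3]
grip_width: -0.0
finger_force: 0.0
(4.4, array([-0.0856,  0.0005]), np.float64(0.0228), array([3.040e+00, 2.000e-03, 2.696e+00]), array([-0.9, -0.3, -0.3]))
```

View pics/w3.png

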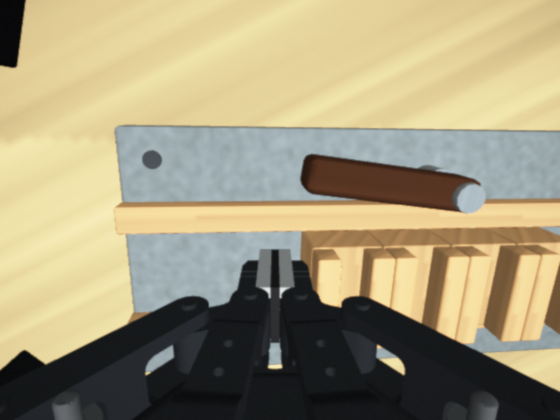

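The tip is down in the channel at (275,255), just short of the row's rear at ~300, and the keeper is clear. I'll tilt the tip further forward so contact stays low, then push gently.

```bash
python3 -m inch '[[0,-0.002,-0.001,-0.14,0,0,1],[0,0.003,0.0007,0,0,0,1],[0,0.006,0.0015,0,0,0,1],[0,0.006,0.0015,0,0,0,1],[0,0.006,0.0015,0,0,0,1]]'; python3 -m inch '[[0,0.006,0.0015,0,0,0,1],[0,0.006,0.0015,0,0,0,1],[0,0.006,0.0015,0,0,0,1],[0,0.006,0.0015,0,0,0,1],[0,0,0,0,0,0,1]]'
python3 - <<'E'
from h import *
print(tcp())
im=grab_frame('wrist');cv2.imwrite('pics/w4.png',im[:,:,::-1])
E
```

```text
clock: 4.95
position: [0.5113, -0.1294, 0.0191]
tool_rot: [2.958, -0.004, 2.696]
force: [-0.5, -1.6, 1.2]
grip_width: -0.0003
finger_force: 1.1
clock: 5.45
position: [0.5217, -0.1073, 0.0173]
tool_rot: [2.957, -0.005, 2.696]
force: [0.0, -0.0, -0.6]
grip_width: -0.0
finger_force: 0.0
(5.45, array([-0.042,  0.003]), np.float64(0.0173), array([ 2.957, -0.005,  2.696]), array([ 0. , -0. , -0.6]))
```

View pics/w4.png

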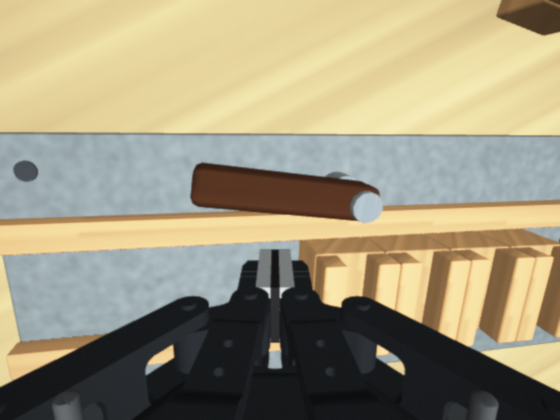

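The row is moving together: its rear is at ~(303,245), touching the fingers at ~(292,255), and the keeper is untouched. Continuing, with a slight lift correction.

```bash
python3 -m inch '[[-0.0005,0.006,0.0001,0,0,0,1],[-0.0005,0.006,0.0001,0,0,0,1],[-0.0005,0.006,0.0002,0,0,0,1],[-0.0005,0.005,0.0005,0,0,0,1],[0,0.002,0.0004,0,0,0,1]]'; python3 -c "from h import *;print(tcp())"; python3 -m inch '[[0,0.002,0.0004,0,0,0,1],[0,0.002,0.0004,0,0,0,1]]';python3 -c "from h import *;print(tcp())"
```

```text
clock: 6.0
position: [0.5343, -0.0863, 0.0208]
tool_rot: [2.957, -0.005, 2.695]
force: [-0.2, -2.1, 1.3]
grip_width: 0.0001
finger_force: 1.0
(6.0, array([-0.0175,  0.001 ]), np.float64(0.0208), array([ 2.957, -0.005,  2.695]), array([-0.2, -2.1,  1.3]))
clock: 6.2
position: [0.5357, -0.0835, 0.0207]
tool_rot: [2.958, -0.005, 2.694]
force: [-2.9, -5.2, 3.4]
grip_width: -0.0002
finger_force: 3.8
(6.2, array([-0.0144,  0.001 ]), np.float64(0.0207), array([ 2.958, -0.005,  2.694]), array([-2.9, -5.2,  3.4]))
```

```bash
python3 -m inch '[[0,0.001,0.0002,0,0,0,1],[0,0.0005,0.0001,0,0,0,1],[0,0,0,0,0,0,1]]'
python3 - <<'E'
from h import *
print(tcp())
a=grab_frame('side');b=grab_frame('wrist')
c=cv2.resize(a[170:290,210:340],None,fx=4,fy=4,interpolation=cv2.INTER_CUBIC)
cv2.imwrite('pics/s5.png',c[:,:,::-1]);cv2.imwrite('pics/w5.png',b[:,:,::-1])
E
```

```text
clock: 6.5
position: [0.5358, -0.0834, 0.0206]
tool_rot: [2.959, -0.005, 2.693]
force: [-5.0, -9.5, 6.0]
grip_width: -0.0003
finger_force: 5.3
(6.5, array([-0.0143,  0.001 ]), np.float64(0.0206), array([ 2.959, -0.005,  2.693]), array([-5. , -9.5,  6. ]))
```

View pics/s5.png

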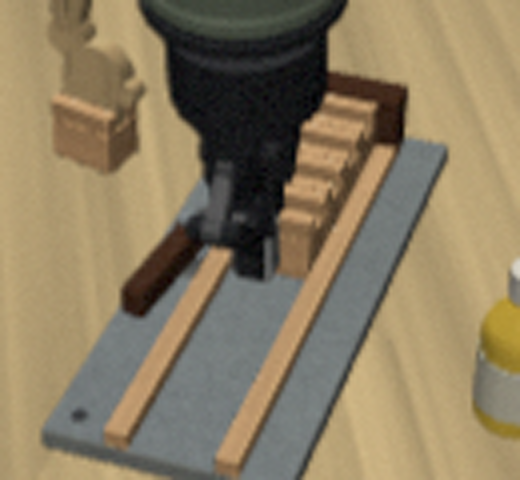

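The crop shows all four blocks closed up against the dark stop at (370,110), the keeper still open at (160,265), and the force at about 12 N with no further advance, so the row is home. I'll back off, rise, untilt and go round outside the keeper.

```bash
python3 -m inch '[[0,-0.01,-0.002,0,0,0,1],[0,-0.025,-0.005,0,0,0,1],[0,-0.04,-0.008,0,0,0,1],[0,0,-0.04,0.1,0,0,1],[0,0,-0.02,0.084,0,0,1]]'; python3 -m inch '[[0.04,0,0,0,0,0,1],[0.04,0,0,0,0,0,1],[0,0,0,0,0,0,1]]'
python3 - <<'E'
from h import *
print(tcp())
im=grab_frame('wrist');piv=[d['xy'] for d in landmark_of('keeper_pivot','wrist')][:2];end=[d['xy'] for d in landmark_of('keeper_end','wrist')][:2]
print([(R@(onplane('wrist',p,.042)-O)).round(4) for p in piv+end])
cv2.imwrite('pics/w6.png',im[:,:,::-1])
q=np.array([-.12,.1,.3,.5,.7,.9,1.1,1.3,1.5,1.6]);d=.007+.011*abs(np.cos(q))+.0125*abs(np.sin(q));r=.045
T=np.c_[-.01-r*np.cos(q)-d*np.sin(q),.042-r*np.sin(q)+d*np.cos(q)];print(T.round(4));print(np.diff(T,axis=0).round(4))
E
```

```text
clock: 7.1
position: [0.4978, -0.165, 0.0755]
tool_rot: [3.129, -0.005, 2.683]
force: [0.9, 1.5, -0.3]
grip_width: 0.0001
finger_force: 0.0
clock: 7.4
position: [0.4232, -0.1222, 0.0746]
tool_rot: [3.126, -0.01, 2.697]
force: [-0.2, -0.3, -0.1]
grip_width: -0.0
finger_force: 0.0
(7.4, array([-0.0989,  0.0847]), np.float64(0.0746), array([ 3.126, -0.01 ,  2.697]), array([-0.2, -0.3, -0.1]))
[array([-0.0108,  0.032 ]), array([-0.0724,  0.0418])]
[[-0.0524  0.0667]
 [-0.0567  0.0566]
 [-0.0593  0.049 ]
 [-0.0603  0.0403]
 [-0.0595  0.031 ]
 [-0.0565  0.0214]
 [-0.051   0.0124]
 [-0.0432  0.0045]
 [-0.0334 -0.0015]
 [-0.0285 -0.0036]]
[[-0.0043 -0.0101]
 [-0.0026 -0.0076]
 [-0.0011 -0.0087]
 [ 0.0008 -0.0093]
 [ 0.0031 -0.0095]
 [ 0.0055 -0.0091]
 [ 0.0078 -0.0079]
 [ 0.0098 -0.006 ]
 [ 0.0049 -0.0021]]
```

View pics/w6.png

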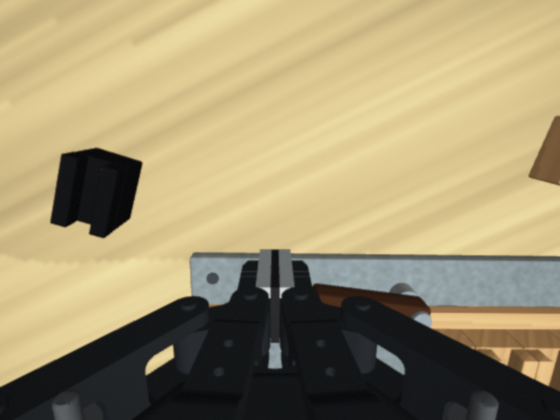

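The tip (275,255) is now outside the channel, beside the keeper's end at (315,290). The pivot is at ~(423,320), and the black decoy at (97,193) is clear. I'll check the y offset against the board edges.

Run:
```python
from h import *
for n,q,z in (('board edge .062',(300,254),.012),('board edge',(540,256),.012),('fence outer .0335',(500,307),.022),('piv .042',(423,319),.042),('end',(313,292),.042)):
    print(n,(R@(onplane('wrist',q,z)-O)).round(4))
print('tip px',proj('wrist',telemetry.observe()['position']))
s=grab_frame('side')
for n in ('keeper_pivot','keeper_end'): print(n,[(d['score'],(R@(onplane('side',d['xy'],.042)-O)).round(4)) for d in landmark_of(n,'side')])
```

```text
board edge .062 [-0.0794  0.0593]
board edge [0.0776 0.0588]
fence outer .0335 [0.0506 0.0273]
piv .042 [-0.009   0.0315]
end [-0.0743  0.0488]
tip px [[271.50207732 267.76770899]]
keeper_pivot [(0.52, array([-0.0035,  0.0401])), (0.24, array([ 0.0442, -0.1566]))]
keeper_end [(0.52, array([-0.0853,  0.0363]))]
```

```bash
python3 -m inch '[[-0.002,0.045,0,0,0,0,1],[0,0,0.03,0,0,0,1],[0,0,0.014,0,0,0,1],[0,0,0,0,0,0,1]]';python3 -c "from h import *;print(tcp())"; python3 -m inch '[[-0.008,0,0,0,0,0,1],[-0.008,0.001,0,0,0,0,1],[-0.010,-0.004,0,0,0,0,1],[-0.008,-0.003,0,0,0,0,1],[0,0,0,0,0,0,1]]'; python3 -c "from h import *;print(tcp())"
```

```text
clock: 8.1
position: [0.4485, -0.0833, 0.0297]
tool_rot: [3.127, -0.008, 2.696]
force: [0.5, -1.1, 0.6]
grip_width: 0.0003
finger_force: 0.0
(8.1, array([-0.0529,  0.0793]), np.float64(0.0297), array([ 3.127, -0.008,  2.696]), array([ 0.5, -1.1,  0.6]))
clock: 8.6
position: [0.4782, -0.1048, 0.0313]
tool_rot: [3.126, -0.004, 2.694]
force: [-0.2, 0.3, 0.6]
grip_width: 0.0005
finger_force: 0.0
(8.6, array([-0.059 ,  0.0431]), np.float64(0.0313), array([ 3.126, -0.004,  2.694]), array([-0.2,  0.3,  0.6]))
```

```bash
python3 -m inch '[[-0.006,-0.001,0,0,0,0,1],[-0.006,0,0,0,0,0,1],[-0.005,0.001,0,0,0,0,1],[-0.005,0.002,0,0,0,0,1],[0,0,0,0,0,0,1]]'
python3 - <<'E'
from h import *
print(tcp())
im=grab_frame('wrist');cv2.imwrite('pics/w7.png',im[:,:,::-1])
E
```

```text
clock: 9.1
position: [0.4987, -0.1111, 0.0309]
tool_rot: [3.126, -0.005, 2.696]
force: [-1.1, 0.4, 0.9]
grip_width: -0.0001
finger_force: 0.0
(9.1, array([-0.0556,  0.022 ]), np.float64(0.0309), array([ 3.126, -0.005,  2.696]), array([-1.1,  0.4,  0.9]))
```

View pics/w7.png

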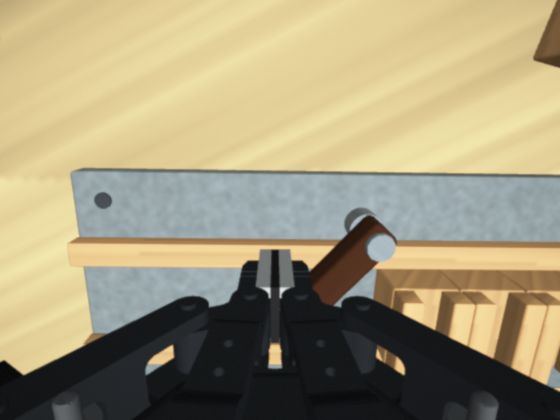

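The keeper is following: its pivot is at (380,247) and the bar points down-left past the fingers at (315,290), at about 0.8 rad. The row is undisturbed, with its rear at 378. I'll continue the arc.

```bash
python3 -m inch '[[-0.005,0.003,0,0,0,0,1],[-0.005,0.003,0,0,0,0,1],[-0.004,0.004,0,0,0,0,1],[-0.004,0.004,0,0,0,0,1],[-0.003,0.004,0,0,0,0,1]]'; python3 -m inch '[[-0.002,0.004,0,0,0,0,1],[-0.002,0.003,0,0,0,0,1],[0,0.002,0,0,0,0,1],[0,0,0,0,0,0,1]]';python3 -c "from h import *;print(tcp())"
```

```text
clock: 9.65
position: [0.5251, -0.1038, 0.0311]
tool_rot: [3.126, -0.006, 2.696]
force: [-2.1, -0.2, -0.2]
grip_width: -0.0003
finger_force: 0.4
clock: 10.05
position: [0.5294, -0.0998, 0.0307]
tool_rot: [3.13, -0.009, 2.694]
force: [-13.5, -13.2, 5.4]
grip_width: -0.0002
finger_force: 9.6
(10.05, array([-0.0318, -0.0006]), np.float64(0.0307), array([ 3.13 , -0.009,  2.694]), array([-13.5, -13.2,   5.4]))
```

```bash
python3 -m inch '[[0,-0.004,0,0,0,0,1],[0,-0.02,0,0,0,0,1],[0,-0.04,0,0,0,0,1],[0,-0.01,-0.045,0,0,0,1],[0,0,-0.05,0,0,0,1]]'; python3 -m inch '[[0,0,-0.05,0,0,0,1],[0,0,0,0,0,0,1],[0,0,0,0,0,0,1]]'
python3 - <<'E'
from h import *
print(tcp())
im=grab_frame('wrist');cv2.imwrite('pics/w8.png',im[:,:,::-1])
P={}
for n in ('keeper_pivot','keeper_end'):
    P[n]=[(R@(onplane('wrist',d['xy'],.042)-O)).round(4) for d in landmark_of(n,'wrist')]
print(P)
E
```

```text
clock: 10.55
position: [0.4981, -0.1678, 0.1251]
tool_rot: [3.127, -0.009, 2.692]
force: [1.0, -0.4, 0.7]
grip_width: 0.0002
finger_force: 0.0
clock: 10.85
position: [0.5006, -0.1666, 0.176]
tool_rot: [3.125, -0.004, 2.696]
force: [0.1, -0.4, -1.0]
grip_width: 0.0002
finger_force: 0.0
(10.85, array([-0.1045, -0.0043]), np.float64(0.176), array([ 3.125, -0.004,  2.696]), array([ 0.1, -0.4, -1. ]))
{'keeper_pivot': [array([-0.015 ,  0.0401])], 'keeper_end': [array([-0.0111, -0.0232])]}
```

View pics/w8.png

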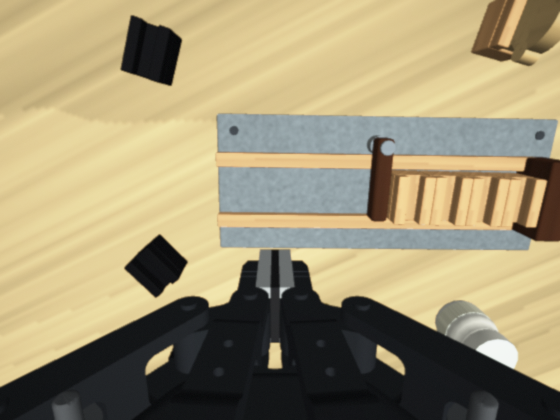

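The keeper lies square across the channel at (382,180), right behind the row. All four blocks are closed up against the stop at (545,200), the bystanders stand where they were, and the arm is clear.

```bash
python3 -c "from workcell import bot;print(bot.job_done())"
```

```text
the job is handed in; nothing more can be done
None
```

The row was pushed home against the end stop, the keeper looks square across the rail behind it in the last picture, the arm is clear, and the job is handed in at about 11 s; no verdict came back.

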